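# Ready the flip-cap vials for the next filling

### The arm

A 6-joint arm with a two-finger parallel gripper is mounted at the origin on the work surface. World frame = base frame: x ahead of the robot, y to its left, z up, the work surface at z = 0. Lengths are in m, angles in rad, forces in N, time in s.
With the tool pointing down it reaches from about 0.25 to 0.775 m from the base axis. Payload 4 kg.
Tool frame: the origin (TCP) lies between the finger pads; the fingertips stand 11 mm ahead of it and the grasp point (between the pads) lies 8 mm behind it (robot.tip_extent is the z of the fingertips in the tool frame, in m); z points along the fingers, y is the line along which they close (so a half turn about z gives the same grasp; the last joint's range is limited). The gripper opens to 94 mm and grips with 3 to 60 N. Pads are 16 mm wide; open, the fingers measure 119 mm over their backs; the gripper's body (75 mm by 177 mm) begins 78 mm behind the grasp point.
Start: joints at [-1.285, 0.087, 1.371, -0, 1.684, -0.103], TCP at [0.208, -0.509, 0.217] pointing down, gripper open.
Joint ranges: [-3.1, 3.1], [-0.76, 2.03], [0.27, 2.55], [-1.08, 4.22], [0.17, 2.65], [-2.57, 2.57]. Speed limits (rad/s): [2.79, 2.79, 3.14, 3.14, 3.14, 3.14].

### API

Orientations are given as [roll, pitch, yaw] about the fixed x, y, z axes, in that order (R = Rz(yaw) Ry(pitch) Rx(roll)).
In Python, from bench import robot, imaging gives the robot as it stands.
- The arm moves only by the shell command python3 -m pendant 'ROWS'. ROWS is JSON, a list of rows, each a list of 7 numbers: the shift along the world's x, y, z in cm, then the turn, a rotation vector about the world's x, y, z in degrees, then the opening, from 0 (shut) to 1 (fully open). In form: [[dx, dy, dz, ax, ay, az, jaw], ...]. A call has 1 to 8 rows; each row shifts and turns the commanded pose from where the row before left it; what a row does not reach is not made up. A row lasts 1/10 s, in which the tool goes at most 50 mm and 8.59 degrees, less where a joint would pass 70% of its speed; a pose out of reach is approached as far as the arm can. A call is refused whole if a number of a shift passes 5 or a number of a turn 8.59, either way. A call with a gripper value outside its range is refused whole. The fingers move at their own pace and stop on an object; the grip force is fixed at half the most. Time passes only in rows, so rows that do not move let the fingers close. It gives the time, the measured TCP pose, the force, the opening and the grip force at its end, in the units of the state.
- robot.get_obs(): the state, without advancing time (a new reading comes with each control period).
- imaging.snapshot(name): name is "scene" or "top" or "wrist"; returns the picture (480x640x3 uint8, red, green, blue); there is no depth.
- imaging.camera_params(name): a dict with "camera_matrix" (3x3 intrinsics, pixels), "k1" (the pictures are not rectified: a ray, as slopes to the right and down, at radius r is drawn at 1 + k1 r^2 times it, then the intrinsics apply), "R" (3x3) and "t" (3): a world point X has camera coordinates R X + t. Camera axes: x right, y down, z forward; pixel columns grow to the right and rows downward; lengths in m; the calibration is good to about 2 mm. A picture is of the moment at which its call begins: read the wrist's pose just before it. camera_params takes no time and is no camera call; for the wrist camera it gives the pose at the moment of the call.
- robot.close_job(): hands the job in; it is judged then, once.
The state is a dict: "time": time; "joint_positions": joint angles; "qvel": joint speeds; "joint_torque": joint torques, N m; "tool_pos": TCP position; "ee_rot": TCP orientation; "wrist_force": force on the tool from outside, world axes, zero at the start; "wrist_torque": the same for the moment, N m; "width": finger opening in m; "finger_force": force on a finger pad.
Only numpy, scipy, OpenCV 4.12 (cv2) and the standard library are available. Lean on these libraries where they do the work, as an engineer would, in place of code of your own. Each camera call takes 0.05 s, during which the arm holds its last target. There are 200 camera calls.

### The job

Get the rack ready for filling the blue vial: fold the blue cap open, well back past upright, press the red and the yellow cap fully shut, and swing the clamp hook at the end of the rack down until it rests fully in its catch. Leave all three vials standing fully down in their pockets, and do not pull one out or disturb the bottles and the beaker round about.

Things in the scene. Friction and masses are not known exactly. Their poses are not given: they have to be found in the camera images.
- rack: Green sample rack, a solid block 90 x 262 x 70 mm (x, y, z) fixed to the bench; origin at the centre of its underside, at bench level; x points away from the robot, y along the row of pockets to the left. Three round pockets 47 mm wide and 60 mm deep (floor at z = 10 mm) lie at y = -85, 0 and +85 mm, one vial in each; which vial stands where varies.
- vial_blue: Loose white sample vial with a blue band and a blue flip cap, 44 mm across, 110 mm tall, about 0.2 kg, standing upright in a rack pocket, its rim 120 mm above the bench; origin at the centre of its underside; its own -x points from the hinge to the thumb tab when the cap is shut; its yaw in the pocket varies.
- cap_blue (a joint): Angle of the blue cap about its hinge, rad: 0 = shut flush on the rim, 1.57 = standing upright, 2.2 = folded right back; a stiff hinge that stays where it is left. The cap is a disc 48 mm across, 9 mm thick, hinged at the rim on the vial's +x side.
- hinge_blue (a point): Hinge of the blue cap: 25.5 mm to the +x side of the vial's axis, 110 mm above its underside; the hinge axis runs along the vial's y.
- tab_blue (a point): Middle of the thumb tab of the blue cap, where to pinch or lift it: with the cap shut it lies 66 mm from the hinge towards the vial's -x and 10 mm above the hinge; it turns with the cap. The tab is 20 mm wide (along the hinge axis) and sticks out 25 mm past the cap's edge, a plate 6 mm thick with an upturned end reaching 20 mm above the hinge level.
- vial_red: Loose white sample vial with a red band and a red flip cap, 44 mm across, 110 mm tall, about 0.2 kg, standing upright in a rack pocket, its rim 120 mm above the bench; origin at the centre of its underside; its own -x points from the hinge to the thumb tab when the cap is shut; its yaw in the pocket varies.
- cap_red (a joint): Angle of the red cap about its hinge, rad: 0 = shut flush on the rim, 1.57 = standing upright, 2.2 = folded right back; a stiff hinge that stays where it is left. The cap is a disc 48 mm across, 9 mm thick, hinged at the rim on the vial's +x side.
- hinge_red (a point): Hinge of the red cap: 25.5 mm to the +x side of the vial's axis, 110 mm above its underside; the hinge axis runs along the vial's y.
- tab_red (a point): Middle of the thumb tab of the red cap, where to pinch or lift it: with the cap shut it lies 66 mm from the hinge towards the vial's -x and 10 mm above the hinge; it turns with the cap. The tab is 20 mm wide (along the hinge axis) and sticks out 25 mm past the cap's edge, a plate 6 mm thick with an upturned end reaching 20 mm above the hinge level.
- vial_yellow: Loose white sample vial with a yellow band and a yellow flip cap, 44 mm across, 110 mm tall, about 0.2 kg, standing upright in a rack pocket, its rim 120 mm above the bench; origin at the centre of its underside; its own -x points from the hinge to the thumb tab when the cap is shut; its yaw in the pocket varies.
- cap_yellow (a joint): Angle of the yellow cap about its hinge, rad: 0 = shut flush on the rim, 1.57 = standing upright, 2.2 = folded right back; a stiff hinge that stays where it is left. The cap is a disc 48 mm across, 9 mm thick, hinged at the rim on the vial's +x side.
- hinge_yellow (a point): Hinge of the yellow cap: 25.5 mm to the +x side of the vial's axis, 110 mm above its underside; the hinge axis runs along the vial's y.
- tab_yellow (a point): Middle of the thumb tab of the yellow cap, where to pinch or lift it: with the cap shut it lies 66 mm from the hinge towards the vial's -x and 10 mm above the hinge; it turns with the cap. The tab is 20 mm wide (along the hinge axis) and sticks out 25 mm past the cap's edge, a plate 6 mm thick with an upturned end reaching 20 mm above the hinge level.
- hook (a joint): Angle of the clamp hook on the rack's right-hand (-y) end, rad: 0 = level, resting fully in its forked catch; 1.57 = standing upright; a stiff pivot that stays where it is left; 1.9 at most.
- hook_pivot (a point): Pivot of the steel hook: 60 mm to the +x side and 155 mm to the -y side of the rack's origin, 75 mm above the bench; axis along the rack's y.
- hook_handle (a point): Middle of the hook's red handle, 45 mm long, 18 mm wide (along the pivot axis), 16 mm thick, 143 mm from the pivot; with the hook shut it lies towards the rack's -x, 75 mm above the bench. The arm between is 14 mm wide, 12 mm thick; the catch is a steel post 30 mm wide at x = -45 mm from the rack's origin, its two prongs reaching 83 mm above the bench.
- wash_bottle: Bystander: loose white bottle with a blue cap, 64 mm across, 190 mm tall, behind the rack; origin at the centre of its underside.
- amber_bottle: Bystander: loose amber bottle with a black cap, 42 mm across, 115 mm tall, near the rack's left end; origin at the centre of its underside.
- beaker: Bystander: loose steel beaker, 72 mm across, 80 mm tall, in front of the rack; origin at the centre of its underside.
Mind the look-alikes: they are no part of the job. What is shaped like the vial_yellow but green is not meant.

How it is judged:
By the outcome, as a careful person would: the job done as asked, in the order asked, and still so for the second after the job is handed in, with the robot touching nothing.
It also fails if it takes over 72 s, if anything falls off the work surface, if the arm or the gripper's body presses on something with over 40 N, if the wrist force passes 120 N, or if a joint passes its speed limit or range.

## Working session

There is one attempt and no reset: what is moved stays moved. The work goes in short steps, Python scripts to look and compute and a shell command to move; the robot and the scene stay as the last step left them, time stands still between calls to the robot, and variables do not carry over. Pictures are saved under pics/ and viewed, at most 10 in all, crops included, and the job is handed in when it is done.

```bash
mkdir -p pics; ls; python3 - <<'E'
from bench import robot, imaging
import cv2, numpy as np
for n in ["scene","top"]:
    im=imaging.snapshot(n); cv2.imwrite(f"pics/{n}0.png",im[:,:,::-1])
    p=imaging.camera_params(n); print(n,p)
print(robot.get_obs())
E
```

```text
pics
scene {'camera_matrix': array([[456.25139701,   0.        , 326.17471044],
       [  0.        , 456.25139701, 238.90981591],
       [  0.        ,   0.        ,   1.        ]]), 'k1': 0.0038063722602629494, 'R': array([[-0.63306261,  0.77403204,  0.01030185],
       [ 0.52897436,  0.44227535, -0.72427801],
       [-0.56517064, -0.45306392, -0.6894311 ]]), 't': array([ 0.31701336, -0.26934269,  1.2128744 ])}
top {'camera_matrix': array([[622.55124207,   0.        , 320.49856777],
       [  0.        , 622.55124207, 234.43465541],
       [  0.        ,   0.        ,   1.        ]]), 'k1': -0.10798554718327714, 'R': array([[-1.38592864e-03, -9.99999021e-01, -1.93207408e-04],
       [-9.83076978e-01,  1.39786911e-03, -1.83187614e-01],
       [ 1.83187705e-01, -6.39472062e-05, -9.83077953e-01]]), 't': array([0.08453559, 0.60477339, 0.90931264])}
{'time': 0.1, 'joint_positions': array([-1.28511306e+00,  8.78600715e-02,  1.37210904e+00,  3.43148398e-05,
        1.68359526e+00, -1.03106614e-01]), 'qvel': array([-5.20530361e-05,  9.02893771e-04, -4.38697813e-03, -1.08748728e-03,
       -1.13934043e-03, -2.67170226e-03]), 'joint_torque': array([ 1.69930405e-03, -3.41250801e+01, -3.03302300e+01,  7.19561731e-02,
        3.04739352e-02, -1.11588042e-04]), 'tool_pos': array([ 0.20835609, -0.508492  ,  0.21542969]), 'ee_rot': array([-3.13963492e+00, -2.36859412e-04,  3.88793474e-01]), 'wrist_force': array([-0.6121698 , -0.2741103 ,  0.02192287]), 'wrist_torque': array([-0.06874794, -0.00795592,  0.01946895]), 'finger_force': 0.0, 'width': 0.09398839329858084}
```

View pics/scene0.png

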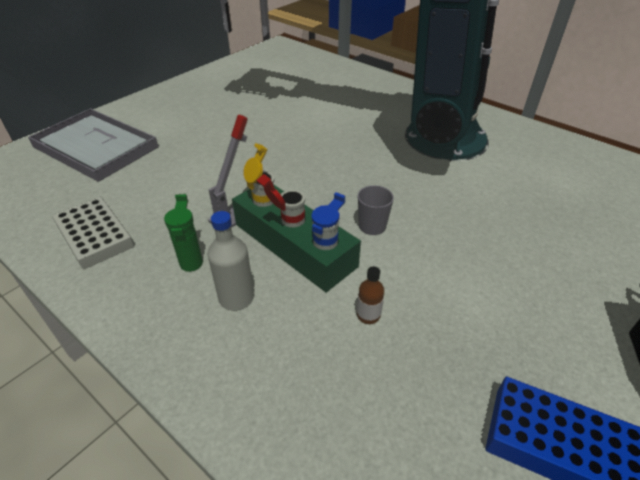

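View pics/top0.png

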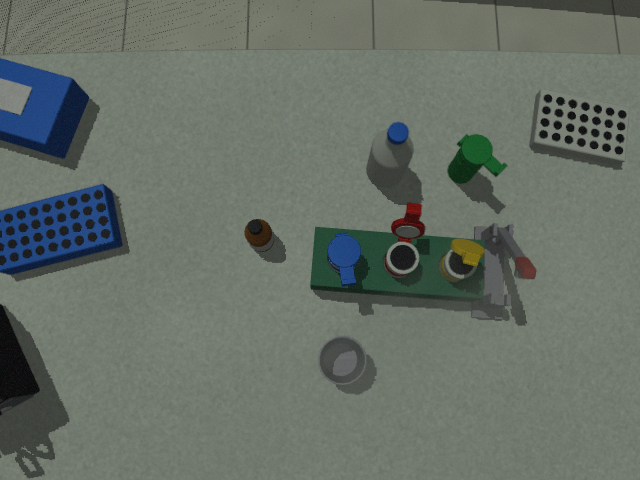

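The scene picture shows the green rack with blue (325,225), red (292,205) and yellow (262,185) vials, and the hook standing up at (232,150). In the top view: blue shut cap (344,255) with tab (348,275), red vial (402,260) with its cap folded back at (410,220), yellow vial (458,262) with a half-open cap (466,250), hook pivot about (492,232), handle (524,267).

Look-alikes: green flip-top vial (top 475,150; scene 183,235), not meant; wash bottle with a blue cap (top 398,132), not the blue vial; blue racks (60,230), not meant. I choose the three vials in the green rack and check them in a crop.

```bash
python3 - <<'E'
import cv2
im=cv2.imread("pics/top0.png")[185:335,295:555]
cv2.imwrite("pics/crop1.png",cv2.resize(im,None,fx=3,fy=3,interpolation=cv2.INTER_CUBIC))
im=cv2.imread("pics/scene0.png")[105:295,200:400]
cv2.imwrite("pics/crop2.png",cv2.resize(im,None,fx=3,fy=3,interpolation=cv2.INTER_CUBIC))
E
cat > h.py <<'E'
import numpy as np, cv2
from bench import imaging
def und(P,uv):
    K=P["camera_matrix"]; d=np.array([(uv[0]-K[0,2])/K[0,0],(uv[1]-K[1,2])/K[1,1]]); s=d.copy()
    for _ in range(20): s=d/(1+P["k1"]*(s@s))
    return s
def ray(P,uv):
    s=und(P,uv); R,t=P["R"],P["t"]; return -R.T@t, R.T@np.array([s[0],s[1],1.])
def atz(P,uv,z):
    o,d=ray(P,uv); return o+d*(z-o[2])/d[2]
def proj(P,X):
    X=np.atleast_2d(X); c=X@P["R"].T+P["t"]; s=c[:,:2]/c[:,2:]; r2=(s**2).sum(1,keepdims=True)
    s=s*(1+P["k1"]*r2); K=P["camera_matrix"]; return s*[K[0,0],K[1,1]]+[K[0,2],K[1,2]]
def tri(obs):
    A=np.zeros((3,3));b=np.zeros(3)
    for P,uv in obs:
        o,d=ray(P,uv); d=d/np.linalg.norm(d); M=np.eye(3)-np.outer(d,d); A+=M;b+=M@o
    return np.linalg.solve(A,b)
E
```

```text
(no output)
```

View pics/crop1.png

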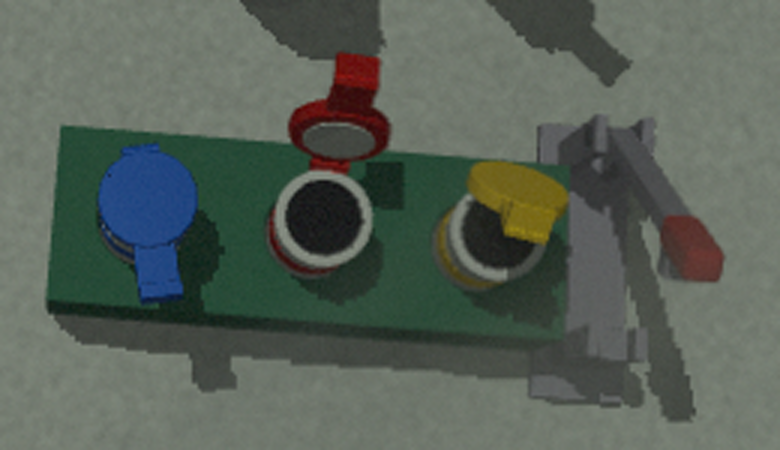

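View pics/crop2.png

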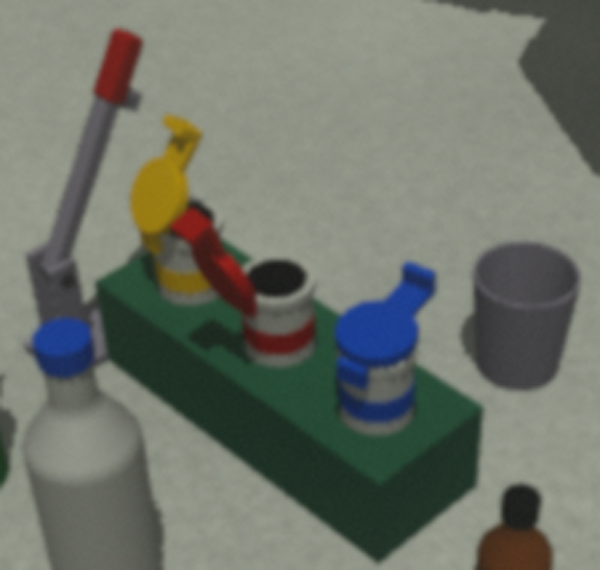

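The crops confirm the choice: blue is shut (tab tip crop1 162,297), red leans back past upright (tab tip 358,60), yellow stands around upright with its tab towards the viewer's lower right (530,220), and the hook is near upright with its handle at (692,248). Now a joint fit of a scene model.

```bash
cat > fit.py <<'E'
from h import *
from scipy.optimize import least_squares
PT,PS=imaging.camera_params("top"),imaging.camera_params("scene")
def rz(a): return np.array([[np.cos(a),-np.sin(a),0],[np.sin(a),np.cos(a),0],[0,0,1]])
cols=["blue","red","yellow"]; Y=dict(blue=.085,red=0,yellow=-.085)
def rackpt(p,q): return np.array([p[0],p[1],0])+rz(p[2])@np.array(q)
def cappt(p,c,r,h):   # r from hinge along cap, h above cap plane
    i=cols.index(c); a=p[6+i]; 
    loc=np.array([.0255-r*np.cos(a)+h*np.sin(a)*1.0,0,.110+r*np.sin(a)+h*np.cos(a)])
    return rackpt(p,[0,Y[c],.010])+rz(p[3+i])@loc
def hookpt(p,r): return rackpt(p,[.06-r*np.cos(p[9]),-.155,.075+r*np.sin(p[9])])
T=lambda x,y:(PT,(295+(x+.5)/3-.5,185+(y+.5)/3-.5)); S=lambda x,y:(PS,(200+(x+.5)/3-.5,105+(y+.5)/3-.5))
R=lambda *q:(lambda p:rackpt(p,q)); C=lambda *a:(lambda p:cappt(p,*a)); H=lambda r:(lambda p:hookpt(p,r))
V=lambda c:(lambda p:rackpt(p,[0,Y[c],.12]))
obs=[(T(60,126),R(.045,.131,.07),2),(T(47,301),R(-.045,.131,.07),2),(T(566,340),R(-.045,-.131,.07),1),(T(572,165),R(.045,-.131,.07),1),
(S(380,485),R(.045,.131,.07),1),(S(481,408),R(-.045,.131,.07),1),(S(98,283),R(.045,-.131,.07),1),
(T(323,219),V("red"),1),(T(497,233),V("yellow"),1),
(T(148,199),C("blue",.0255,.009),1),(T(162,297),C("blue",.074,.02),1),(S(420,268),C("blue",.074,.02),1),(S(376,331),C("blue",.0255,.009),1),
(T(338,140),C("red",.0255,0),1),(T(358,56),C("red",.074,.012),1),(S(183,222),C("red",.074,.015),1),
(T(518,190),C("yellow",.0255,.009),1),(T(527,242),C("yellow",.074,.02),1),(S(160,195),C("yellow",.0255,.009),1),(S(172,122),C("yellow",.074,.02),.7),
(T(692,248),H(.143),1),(S(118,68),H(.143),1)]
def res(p): return np.concatenate([w*(proj(P,f(p))[0]-uv) for (P,uv),f,w in obs])
if __name__=="__main__":
    best=None
    for a in (.2,-.5,-1,.8):
        p0=np.array([.47,-.05,-.05,0,-.1,a,0,1.9,1.2,1.5])
        s=least_squares(res,p0,loss="soft_l1")
        if best is None or s.cost<best.cost: best=s
    p=best.x; np.save("p.npy",p); print(best.cost,np.round(p,3))
    for ((P,uv),f,w),r in zip(obs,res(p).reshape(-1,2)): print("T" if P is PT else "S",np.round(uv),np.round(r,1))
    for c in cols: print(c,"axis",V(c)(p).round(4),"hinge",cappt(p,c,0,0).round(4),"tab",cappt(p,c,.066,.01).round(4),"centre",cappt(p,c,.0255,.009).round(4))
    print("pivot",hookpt(p,0).round(4),"handle",hookpt(p,.143).round(4))
    for n,uv,z in (("beaker",(343,352),.08),("wash",(398,132),.19),("amber",(256,226),.115)): print(n,atz(PT,uv,z).round(3))
E
python3 fit.py
```

```text
15.091132842257691 [ 0.56  -0.035 -0.078  0.122 -0.137 -0.237  0.044  1.892  0.785  1.027]
T [315. 227.] [ 0.1 -0.4]
T [310. 285.] [-0.6 -0.2]
T [483. 298.] [-0.4 -0.2]
T [485. 240.] [-0.6 -0.3]
S [326. 266.] [-0.  -0.3]
S [360. 241.] [ 0.8 -0.8]
S [232. 199.] [-1.5 -0.6]
T [402. 258.] [ 0.4 -0.6]
T [460. 262.] [ 1.  -0.8]
T [344. 251.] [0.1 0.3]
T [349. 284.] [ 0.2 -0. ]
S [340. 194.] [ 0.3 -0.1]
S [325. 215.] [ 0.3 -0.4]
T [407. 231.] [ 0.3 -0.1]
T [414. 203.] [0.  2.8]
S [261. 179.] [-0.2  3.4]
T [467. 248.] [-0.3  1.6]
T [470. 265.] [ 0.1 -1.7]
S [253. 170.] [0.6 0.1]
S [257. 145.] [4.9 0.2]
T [525. 267.] [0.7 0.2]
S [239. 127.] [ 0.  -1.5]
blue axis [0.5662 0.0502 0.12  ] hinge [0.5915 0.0533 0.12  ] tab [0.5265 0.0453 0.1329] centre [0.5667 0.0502 0.1301]
red axis [ 0.5596 -0.0346  0.12  ] hinge [ 0.5849 -0.0381  0.12  ] tab [ 0.6149 -0.0422  0.1795] centre [ 0.6013 -0.0403  0.1414]
yellow axis [ 0.553  -0.1193  0.12  ] hinge [ 0.5778 -0.1253  0.12  ] tab [ 0.5392 -0.116   0.1737] centre [ 0.5664 -0.1226  0.1444]
pivot [ 0.6073 -0.1938  0.075 ] handle [ 0.5336 -0.188   0.1974]
beaker [0.425 0.051 0.08 ]
wash [ 0.724 -0.023  0.19 ]
amber [0.607 0.178 0.115]
```

```bash
python3 -m pendant '[[1.5,3.4,0.6,0,0,-5.1,0.45],[1.5,3.4,0.6,0,0,-5.1,0.45],[1.5,3.4,0.6,0,0,-5.1,0.45],[1.5,3.4,0.6,0,0,0,0.45],[1.5,3.4,0.6,0,0,0,0.45],[1.5,3.4,0.6,0,0,0,0.45],[1.5,3.4,0.6,0,0,0,0.45],[1.5,3.4,0.6,0,0,0,0.45]]'
python3 -m pendant '[[1.6,3.4,0,0,0,0,0.45],[1.6,3.4,0,0.9,-7.45,0,0.45],[1.6,3.4,0,0.9,-7.45,0,0.45],[1.6,3.4,0,0.9,-7.45,0,0.45],[1.6,3.4,0,0.9,-7.45,0,0.45],[1.6,3.4,0,0.9,-7.45,0,0.45],[1.6,3.4,0,0.9,-7.45,0,0.45],[1.6,3.4,0,0,0,0,0.45]]'
```

```text
time: 0.9
tool_pos: [0.3286, -0.2354, 0.2643]
ee_rot: [-3.141, 0.0, 0.121]
wrist_force: [0.1, -0.1, 0.8]
width: 0.0422
finger_force: 0.0
time: 1.7
tool_pos: [0.4584, 0.0343, 0.2566]
ee_rot: [-3.137, -0.774, 0.114]
wrist_force: [0.0, -0.3, -0.8]
width: 0.0423
finger_force: 0.0
```

```bash
cat > look.py <<'E'
import sys; from fit import *
def look(name,n,crop=None):
    p=np.load("p.npy"); P=imaging.camera_params(n); im=imaging.snapshot(n)[:,:,::-1].copy()
    cv2.imwrite(f"pics/{name}_raw.png",im)
    if "-m" in sys.argv:
        for c,k in zip(cols,[(255,255,0),(0,255,255),(255,0,255)]):
            for q in (cappt(p,c,0,0),cappt(p,c,.0255,.009),cappt(p,c,.066,.01),cappt(p,c,.074,.02),V(c)(p)):
                u=proj(P,q)[0]
                if abs(u).max()<2000: cv2.drawMarker(im,(int(u[0]),int(u[1])),k,0,9,1)
    if crop: 
        a,b,c,d=crop; im=im[b:d,a:c]; f=min(780/(c-a),580/(d-b)); im=cv2.resize(im,None,fx=f,fy=f,interpolation=2); print("scale",f)
    cv2.imwrite(f"pics/{name}.png",im)
if __name__=="__main__":
    look(sys.argv[1],sys.argv[2],eval(sys.argv[3]) if len(sys.argv)>3 and sys.argv[3]!="-m" else None)
E
python3 look.py w1 wrist -m
```

```text
(no output)
```

View pics/w1.png

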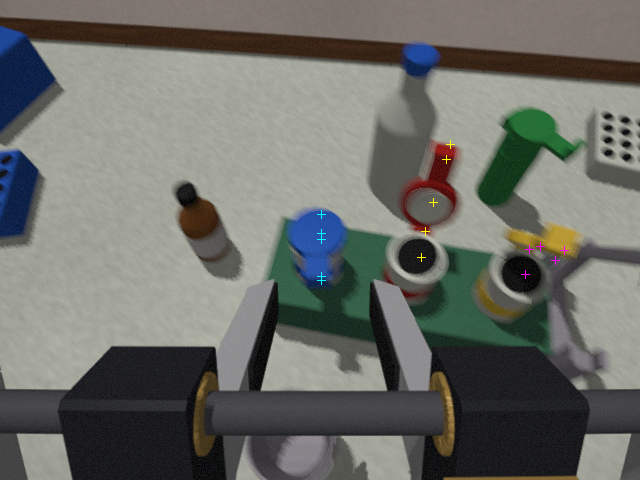

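The wrist view shows the blue tab at (321,277), matching the model markers; red matches too. Yellow's markers are off (tab really at about (562,238)), so yellow gets refined later. Approaching the blue tab.

```bash
python3 -m pendant '[[0,0,-2.9,0,0,0,0.45],[0,0,-2.9,0,0,0,0.45],[1.6,0.26,-1.6,0,0,0,0.45],[1.6,0.26,-1.6,0,0,0,0.45],[1.6,0.26,-1.6,0,0,0,0.45],[1.6,0.26,-1.6,0,0,0,0.45],[0,0,0,0,0,0,0.45]]'
python3 -m pendant '[[0,0,0,0,0,0,0],[0,0,0,0,0,0,0],[0,0,0,0,0,0,0],[0,0,0,0,0,0,0],[0,0,0,0,0,0,0]]'
```

```text
time: 2.45
tool_pos: [0.5238, 0.0453, 0.1387]
ee_rot: [-3.14, -0.776, 0.122]
wrist_force: [0.3, 0.4, -1.6]
width: 0.0419
finger_force: 0.0
time: 2.95
tool_pos: [0.525, 0.0447, 0.1439]
ee_rot: [3.14, -0.785, 0.123]
wrist_force: [-0.0, 0.7, 0.8]
width: 0.0196
finger_force: 30.0
```

```bash
python3 - <<'E'
import numpy as np
t=np.radians(np.arange(0,106,5)); x=-.0665*np.cos(t)+.024*np.sin(t); z=.0665*np.sin(t)+.024*np.cos(t)
for i in range(len(t)-1): print(i*5+5,np.round(100*np.array([.9925*(x[i+1]-x[i]),.122*(x[i+1]-x[i]),z[i+1]-z[i]]),2))
E
```

```text
5 [0.23 0.03 0.57]
10 [0.28 0.03 0.55]
15 [0.33 0.04 0.52]
20 [0.37 0.05 0.49]
25 [0.41 0.05 0.46]
30 [0.45 0.06 0.42]
35 [0.48 0.06 0.38]
40 [0.52 0.06 0.33]
45 [0.54 0.07 0.29]
50 [0.56 0.07 0.24]
55 [0.58 0.07 0.19]
60 [0.6  0.07 0.14]
65 [0.61 0.07 0.08]
70 [0.61 0.08 0.03]
75 [ 0.61  0.08 -0.03]
80 [ 0.61  0.07 -0.08]
85 [ 0.6   0.07 -0.13]
90 [ 0.58  0.07 -0.18]
95 [ 0.57  0.07 -0.23]
100 [ 0.54  0.07 -0.28]
105 [ 0.52  0.06 -0.33]
```

```bash
python3 -m pendant '[[0.23,0.03,0.56,-0.6,5,0,0],[0.28,0.03,0.54,-0.6,5,0,0],[0.32,0.04,0.51,-0.6,5,0,0],[0,0,0,0,0,0,0]]'
```

```text
time: 3.35
tool_pos: [0.5351, 0.0459, 0.1608]
ee_rot: [3.141, -0.521, 0.123]
wrist_force: [-1.6, 0.0, -1.5]
width: 0.0191
finger_force: 30.0
```

```bash
python3 -m pendant '[[0.37,0.05,0.49,-0.6,5,0,0],[0.41,0.05,0.46,-0.6,5,0,0],[0.45,0.06,0.42,-0.6,5,0,0],[0.48,0.06,0.38,-0.6,5,0,0],[0.52,0.06,0.33,-0.6,5,0,0],[0.54,0.07,0.29,-0.6,5,0,0],[0,0,0,0,0,0,0]]'; python3 look.py t2 scene "(220,120,390,260)"
```

```text
time: 4.05
tool_pos: [0.5614, 0.0495, 0.1817]
ee_rot: [-3.139, 0.011, 0.122]
wrist_force: [-3.0, -0.6, 1.9]
width: 0.0194
finger_force: 30.0
scale 4.142857142857143
```

View pics/t2.png

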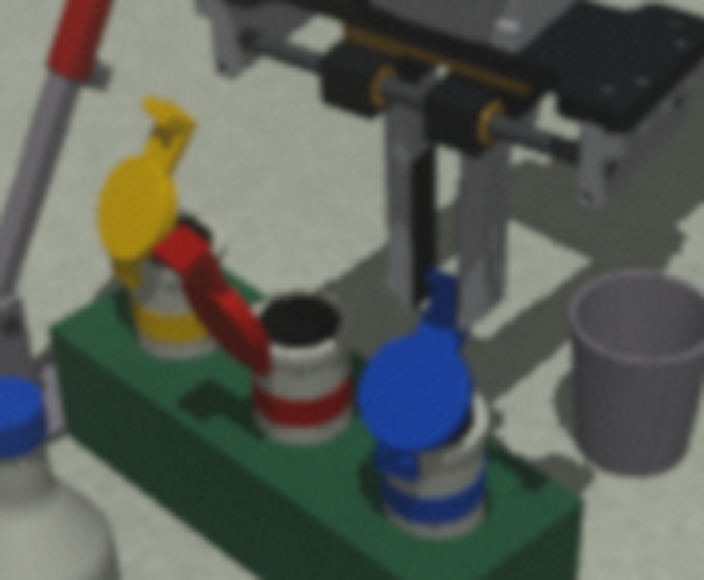

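The scene view shows the blue cap about 45° open in the grip (tab at 445,290), its vial still seated. Carrying on.

```bash
python3 -m pendant '[[0.56,0.07,0.24,-0.36,3,0,0],[0.58,0.07,0.19,-0.36,3,0,0],[0.6,0.07,0.14,-0.36,3,0,0],[0.61,0.07,0.08,-0.36,3,0,0],[0.61,0.08,0.03,-0.36,3,0,0],[0.61,0.08,-0.03,-0.36,3,0,0],[0.61,0.07,-0.08,-0.36,3,0,0],[0.6,0.07,-0.13,-0.36,3,0,0]]'
python3 -m pendant '[[0.58,0.07,-0.18,-0.36,3,0,0],[0.57,0.07,-0.23,-0.36,3,0,0],[0,0,0,0,0,0,0]]'
```

```text
time: 4.9
tool_pos: [0.6073, 0.055, 0.1897]
ee_rot: [-3.138, 0.431, 0.122]
wrist_force: [-1.3, -0.3, 11.1]
width: 0.0194
finger_force: 30.0
time: 5.2
tool_pos: [0.6206, 0.0565, 0.1831]
ee_rot: [-3.138, 0.535, 0.123]
wrist_force: [-0.2, 0.0, 4.2]
width: 0.0193
finger_force: 30.0
```

```bash
python3 -m pendant '[[0,0,0,0,0,0,0.45],[0,0,0,0,0,0,0.45],[0,0,0,0,0,0,0.45],[1,0.1,2,0,0,0,0.45],[1,0.1,2,0,0,0,0.45],[0,0,2.5,0.62,-5.1,0,0.45],[-2,0,0,0.62,-5.1,0,0],[-2,-0.3,0,0.62,-5.1,0,0]]'
python3 -m pendant '[[-2,-0.4,0,0.62,-5.1,0,0],[-2,-0.3,0,0.62,-5.1,0,0],[-2,-0.2,0,0.62,-5.1,0,0],[0,0,0,0,0,0,0]]'; python3 look.py s3 scene "(220,120,390,260)"
```

```text
time: 6.0
tool_pos: [0.6006, 0.0558, 0.2476]
ee_rot: [-3.139, 0.261, 0.122]
wrist_force: [-1.0, -0.4, -0.2]
width: 0.0299
finger_force: 0.0
time: 6.4
tool_pos: [0.5342, 0.0465, 0.2473]
ee_rot: [-3.139, -0.001, 0.122]
wrist_force: [-0.8, -0.1, -0.5]
width: 0.0008
finger_force: 0.0
scale 4.142857142857143
```

View pics/s3.png

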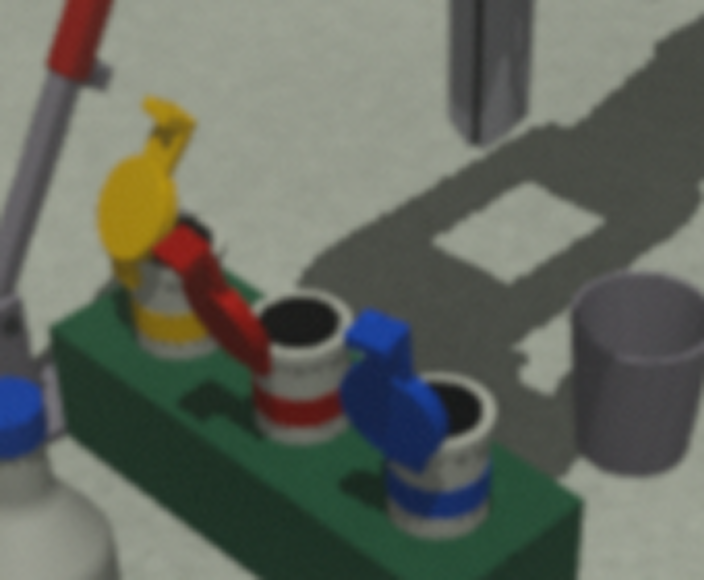

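Blue stands a little past upright (tab at 380,330), vial still down. Pushing it further back with closed fingers.

```bash
python3 -m pendant '[[0,0,-3.8,0,0,0,0],[0,0,-3.8,0,0,0,0],[2,0.2,0,0,0,0,0],[1.5,0.2,0,0,0,0,0],[1.2,0.15,0,0,0,0,0],[1,0.15,0,0,0,0,0],[1,0.12,0,0,0,0,0],[0.7,0.1,0,0,0,0,0]]'
python3 -m pendant '[[0.4,0.05,0,0,0,0,0],[0,0,0,0,0,0,0]]'
```

```text
time: 7.25
tool_pos: [0.6152, 0.0558, 0.1714]
ee_rot: [-3.139, -0.002, 0.122]
wrist_force: [-1.3, 0.7, -0.5]
width: 0.0006
finger_force: 0.3
time: 7.45
tool_pos: [0.6187, 0.0563, 0.1718]
ee_rot: [-3.139, -0.003, 0.122]
wrist_force: [-0.8, -0.1, 0.9]
width: 0.0004
finger_force: 0.1
```

```bash
python3 -m pendant '[[-3,-0.3,0,0,0,0,0],[-3,-0.3,2,0,0,0,0],[-4.5,-1,2,0,0,0,0],[-4.5,-1,2,0,0,0,0],[-4.5,-1,0,0,0,0,0],[-4.5,0,0,0,0,0,0],[0,0,0,0,0,0,0]]'
cat > caps.py <<'E'
from fit import *
import sys
hue={"blue":(105,125),"red":None,"yellow":(20,34)}
def cmask(im,c):
    h=cv2.cvtColor(im,cv2.COLOR_RGB2HSV); H,S,Vv=h[...,0].astype(int),h[...,1],h[...,2]
    m=((H<8)|(H>172)) if c=="red" else (H>=hue[c][0])&(H<=hue[c][1])
    return (m&(S>130)&(Vv>40)).astype(np.uint8)
a=np.linspace(0,2*np.pi,40,endpoint=False)
disc=np.array([[.0255+.024*np.cos(t),.024*np.sin(t),h] for h in (0,.009) for t in a])
box=lambda r0,r1,w,h0,h1:np.array([[r,s*w/2,h] for r in (r0,r1) for s in (-1,1) for h in (h0,h1)])
parts=[disc,box(.045,.0745,.02,.004,.010),box(.0705,.0745,.02,.004,.02),box(-.004,.006,.018,-.004,.004)]
def world(p,c,yaw,ang,L):
    r,y,h=L.T; q=np.stack([.0255-r*np.cos(ang)+h*np.sin(ang),y,.11+r*np.sin(ang)+h*np.cos(ang)],1)
    return rackpt(p,[0,Y[c],.01])+q@rz(yaw).T
def cyl(p,c,z0,z1): return np.array([rackpt(p,[0,Y[c],0])+[.023*np.cos(t),.023*np.sin(t),z] for z in (z0,z1) for t in a])
def hull(m,P,X,v=1): cv2.fillConvexPoly(m,cv2.convexHull(np.round(proj(P,X)*4).astype(np.int32)),v)
F=4
def estimate(p,ims,c,yaws,angs):
    data=[]
    for P,im in ims:
        u=proj(P,V(c)(p))[0].astype(int); x0,y0=u-55
        m=cmask(im,c); big=cv2.resize(m[max(y0,0):y0+110,max(x0,0):x0+110],None,fx=F,fy=F,interpolation=0)
        data.append((P,(max(x0,0),max(y0,0)),big))
    best=[]
    for yw in yaws:
        for an in angs:
            s=0
            for P,o,big in data:
                pr=lambda X:cv2.convexHull(np.round((proj(P,X)-o+.5)*F).astype(np.int32))
                mod=np.zeros_like(big); ign=np.zeros_like(big)
                cv2.fillConvexPoly(ign,pr(cyl(p,c,.07,.112)),1)
                for L in parts: cv2.fillConvexPoly(mod,pr(world(p,c,yw,an,L)),1)
                inter=(mod&big).sum(); un=((mod|big)&~(ign&~mod&1)&1).sum(); s+=inter/max(un,1)
            best.append((s/len(data),yw,an))
    return max(best)
def run(names=("top","scene"),cs=cols,full=True):
    p=np.load("p.npy"); ims=[(imaging.camera_params(n),imaging.snapshot(n)) for n in names]
    for c in cs:
        b=estimate(p,ims,c,np.arange(-1.2,1.21,.1),np.arange(0,2.31,.1))
        b=estimate(p,ims,c,b[1]+np.arange(-.08,.09,.04),b[2]+np.arange(-.1,.11,.025))
        X=[world(p,c,b[1],b[2],np.array([[r,0,h]]))[0].round(4) for r,h in ((0,0),(.0255,.009),(.066,.01))]
        print(c,"iou %.2f yaw %.2f ang %.2f"%b,"hinge,centre,tab",*X)
if __name__=="__main__": run()
E
python3 caps.py
```

```text
time: 8.15
tool_pos: [0.3745, 0.0205, 0.2325]
ee_rot: [-3.14, -0.005, 0.121]
wrist_force: [1.2, -0.2, -0.0]
width: 0.0005
finger_force: 0.0
blue iou 0.70 yaw 0.10 ang 2.10 hinge,centre,tab [0.5916 0.0527 0.12  ] [0.6121 0.0548 0.1375] [0.6333 0.0569 0.1719]
red iou 0.71 yaw -0.14 ang 1.85 hinge,centre,tab [ 0.5848 -0.0381  0.12  ] [ 0.6004 -0.0403  0.142 ] [ 0.6124 -0.042   0.1807]
yellow iou 0.90 yaw -0.30 ang 1.00 hinge,centre,tab [ 0.5773 -0.1269  0.12  ] [ 0.5714 -0.125   0.1463] [ 0.5513 -0.1188  0.1809]
```

Blue reads 2.1 rad, seated; red is at 1.85, yellow at 1.0 (yaw −0.30). Now going behind the red cap.

```bash
python3 -m pendant '[[3.5,-0.86,1.5,0,0,-1.9,0],[3.5,-0.86,1.5,0,0,-1.9,0],[3.5,-0.86,1.5,0,0,-1.9,0],[3.5,-0.86,0.5,0,0,-1.9,0],[3.5,-0.86,0,0,0,-1.9,0],[3.5,-0.86,0,0,0,-1.9,0],[3.5,-0.86,0,0,0,-1.9,0],[3.5,-0.86,0,0,0,-1.9,0]]'
python3 -m pendant '[[0,0,-2,0,0,0,0],[0,0,-3.5,0,0,0,0],[0,0,-3.5,0,0,0,0],[0,0,-1.7,0,0,0,0],[0,0,0,0,0,0,0]]'
```

```text
time: 9.05
tool_pos: [0.6616, -0.0488, 0.28]
ee_rot: [-3.139, -0.002, -0.145]
wrist_force: [0.2, 0.2, 0.8]
width: 0.0003
finger_force: 0.0
time: 9.55
tool_pos: [0.6578, -0.0481, 0.1685]
ee_rot: [-3.139, 0.007, -0.143]
wrist_force: [-0.3, 0.2, -0.5]
width: 0.0
finger_force: 0.0
```

```bash
python3 -m pendant '[[-1.5,0.2,0.2,0,0,0,0],[-1.5,0.2,0.2,0,0,0,0],[-1.5,0.2,0.2,0,0,0,0],[-1.5,0.2,0,0,0,0,0],[-1.4,0.2,0,0,0,0,0],[-1.4,0.2,0,0,0,0,0],[-1.3,0.18,0,0,0,0,0],[-1.2,0.17,0,0,0,0,0]]'; python3 caps.py | grep red
```

```text
time: 10.35
tool_pos: [0.5469, -0.033, 0.1822]
ee_rot: [-3.139, -0.006, -0.143]
wrist_force: [1.0, -0.0, -0.2]
width: 0.0009
finger_force: 0.5
red iou 0.39 yaw -0.30 ang 0.60 hinge,centre,tab [ 0.584  -0.0421  0.12  ] [ 0.5687 -0.0374  0.1418] [ 0.5373 -0.0277  0.1655]
```

```bash
python3 -m pendant '[[1.0,-0.14,0,0,0,0,0],[0,0,-1.5,0,0,0,0],[0,0,-1,0,0,0,0],[0,0,-0.8,0,0,0,0],[0,0,-0.5,0,0,0,0],[0,0,-0.3,0,0,0,0],[0,0,0,0,0,0,0]]'
```

```text
time: 11.15
tool_pos: [0.5556, -0.0344, 0.1418]
ee_rot: [-3.139, -0.004, -0.143]
wrist_force: [-4.7, 1.0, 8.7]
width: 0.0003
finger_force: 4.9
```

```bash
python3 -m pendant '[[0,0,-0.2,0,0,0,0],[0,0,-0.2,0,0,0,0],[0,0,-0.2,0,0,0,0],[0,0,0,0,0,0,0]]'
```

```text
time: 11.55
tool_pos: [0.5558, -0.0344, 0.1413]
ee_rot: [-3.14, -0.007, -0.143]
wrist_force: [-12.6, 1.8, 28.2]
width: 0.0005
finger_force: 13.6
```

```bash
python3 -m pendant '[[0,0,-0.2,0,0,0,0],[0,0,-0.1,0,0,0,0],[0,0,0,0,0,0,0],[0,0,1.5,0,0,0,0],[0,0,3.0,0,0,0,0],[0,0,4,0,0,0,0],[-4,0,1,0,0,0,0],[-4,0,0,0,0,0,0]]'
python3 -m pendant '[[-4,0,0,0,0,0,0],[-4,0,0,0,0,0,0],[0,0,0,0,0,0,0]]'
python3 caps.py
```

```text
time: 12.35
tool_pos: [0.4765, -0.0347, 0.2275]
ee_rot: [-3.14, -0.007, -0.143]
wrist_force: [-0.1, 0.5, 0.1]
width: 0.0008
finger_force: 0.0
time: 12.65
tool_pos: [0.3923, -0.034, 0.2253]
ee_rot: [-3.14, -0.002, -0.144]
wrist_force: [0.7, 0.3, -0.2]
width: 0.0006
finger_force: 0.0
blue iou 0.70 yaw 0.10 ang 2.10 hinge,centre,tab [0.5916 0.0527 0.12  ] [0.6121 0.0548 0.1375] [0.6333 0.0569 0.1719]
red iou 0.87 yaw -0.14 ang 0.02 hinge,centre,tab [ 0.5848 -0.0381  0.12  ] [ 0.5598 -0.0346  0.1296] [ 0.5198 -0.029   0.1316]
yellow iou 0.92 yaw -0.30 ang 1.00 hinge,centre,tab [ 0.5773 -0.1269  0.12  ] [ 0.5714 -0.125   0.1463] [ 0.5513 -0.1188  0.1809]
```

Red reads shut. Now yellow, with the gripper turned so that its body stays clear of the hook.

```bash
python3 -m pendant '[[2.55,-1.24,1.5,0,0,8.1,0],[2.55,-1.24,1.5,0,0,8.1,0],[2.55,-1.24,1.5,0,0,8.1,0],[2.55,-1.24,1.5,0,0,8.1,0],[2.55,-1.24,1,0,0,8.1,0],[2.55,-1.24,0,0,0,8.1,0],[2.55,-1.24,0,0,0,8.1,0],[2.55,-1.24,0,0,0,8.1,0]]'
python3 -m pendant '[[0,0,0,0,0,8.1,0],[0,0,0,0,0,8.1,0],[0,0,0,0,0,0,0]]'
```

```text
time: 13.55
tool_pos: [0.6024, -0.1343, 0.294]
ee_rot: [-3.139, -0.003, 0.994]
wrist_force: [-0.6, 0.0, -0.2]
width: 0.0007
finger_force: 0.0
time: 13.85
tool_pos: [0.6013, -0.1339, 0.2936]
ee_rot: [-3.138, -0.003, 1.27]
wrist_force: [-0.9, -0.4, -0.0]
width: -0.0
finger_force: 0.0
```

```bash
python3 -m pendant '[[0,0,-4,0,0,0,0],[0,0,-4,0,0,0,0],[0,0,-3.5,0,0,0,0],[-1.2,0.37,0,0,0,0,0],[-1.2,0.37,0,0,0,0,0],[-1.2,0.37,0,0,0,0,0],[-1.2,0.37,0,0,0,0,0],[-1.2,0.37,0,0,0,0,0]]'
python3 -m pendant '[[0,0,0,0,0,0,0],[1.1,-0.33,0,0,0,0,0]]'; python3 caps.py | grep yellow
```

```text
time: 14.65
tool_pos: [0.5402, -0.115, 0.18]
ee_rot: [-3.14, -0.003, 1.267]
wrist_force: [0.6, 0.4, 0.7]
width: 0.0005
finger_force: 0.2
time: 14.85
tool_pos: [0.5511, -0.1183, 0.1808]
ee_rot: [-3.14, -0.003, 1.269]
wrist_force: [-0.7, -0.6, 0.4]
width: 0.0006
finger_force: 0.0
yellow iou 0.56 yaw -0.36 ang 0.65 hinge,centre,tab [ 0.5768 -0.1283  0.12  ] [ 0.5629 -0.1231  0.1426] [ 0.5333 -0.1119  0.1679]
```

```bash
python3 -m pendant '[[0,0,-1.3,0,0,0,0],[0,0,-1,0,0,0,0],[0,0,-0.8,0,0,0,0],[0,0,-0.5,0,0,0,0],[0,0,-0.4,0,0,0,0],[0,0,-0.2,0,0,0,0],[0,0,-0.2,0,0,0,0],[0,0,0,0,0,0,0]]'
```

```text
time: 15.75
tool_pos: [0.55, -0.1182, 0.1414]
ee_rot: [-3.141, -0.002, 1.27]
wrist_force: [-7.9, 3.0, 16.7]
width: 0.0003
finger_force: 8.7
```

```bash
python3 -m pendant '[[0,0,-0.2,0,0,0,0],[0,0,-0.2,0,0,0,0],[0,0,-0.1,0,0,0,0],[0,0,0,0,0,0,0]]'
python3 -m pendant '[[0,0,1.5,0,0,0,0],[0,0,4,0,0,0,0],[0,0,4,0,0,0,0],[-3,0.5,3,0,0,0,0],[-4.5,0.5,0,0,0,0,0],[-4.5,0.5,0,0,0,0,0],[-4.5,0.5,0,0,0,0,0],[0,0,0,0,0,0,0]]'
python3 caps.py
python3 - <<'E'
from fit import *
from scipy.optimize import least_squares
from caps import cmask
p=np.load("p.npy"); o=[]
for n in ("top","scene"):
    P=imaging.camera_params(n); u=proj(P,hookpt(p,.143))[0]; m=cmask(imaging.snapshot(n),"red"); k,l,s,c=cv2.connectedComponentsWithStats(m)
    i=min(range(1,k),key=lambda i:np.hypot(*(c[i]-u))+(s[i,4]<25)*1e3); print(n,u.round(1),c[i].round(1),s[i]); o.append((P,c[i]))
print("handle",tri(o).round(4), "model pivot",hookpt(p,0).round(4))
E
```

```text
time: 16.15
tool_pos: [0.5501, -0.1182, 0.1409]
ee_rot: [3.14, -0.002, 1.27]
wrist_force: [-14.4, 3.6, 32.4]
width: 0.0005
finger_force: 16.0
time: 16.95
tool_pos: [0.3818, -0.0975, 0.2569]
ee_rot: [-3.14, -0.002, 1.269]
wrist_force: [-0.1, -0.6, -0.4]
width: 0.0004
finger_force: 0.0
blue iou 0.70 yaw 0.10 ang 2.10 hinge,centre,tab [0.5916 0.0527 0.12  ] [0.6121 0.0548 0.1375] [0.6333 0.0569 0.1719]
red iou 0.87 yaw -0.14 ang 0.02 hinge,centre,tab [ 0.5848 -0.0381  0.12  ] [ 0.5598 -0.0346  0.1296] [ 0.5198 -0.029   0.1316]
yellow iou 0.88 yaw -0.26 ang 0.02 hinge,centre,tab [ 0.5776 -0.1259  0.12  ] [ 0.5532 -0.1194  0.1296] [ 0.5141 -0.109   0.1316]
top [526.  267.5] [529.7 270. ] [525 268  10   7  29]
scene [239.  125.8] [238.7 126.7] [232 115  15  24 211]
handle [ 0.5305 -0.1941  0.1922] model pivot [ 0.6073 -0.1938  0.075 ]
```

Yellow shut (0.02), red shut, blue 2.1. Now the hook: working out the arc.

```bash
python3 - <<'E'
import numpy as np
pv=np.array([.6073,-.1938,.075]); e=np.array([-.997,.078,0]); prev=np.array([.3818,-.0975,.2569])
for n,th,d in (("above",1.0,.06),("c",1.0,.010),(.85,.85,.008),(.7,.7,.008),(.55,.55,.008),(.4,.4,.008),(.27,.27,.008),(.15,.15,.008),(.05,.05,.008),(0,0,.008)):
    r=.150; q=pv+e*(r*np.cos(th)-d*np.sin(th)-.0125); q[2]+=r*np.sin(th)+d*np.cos(th)+.011
    print(n,q.round(4),((q-prev)*100).round(2)); prev=q
E
```

```text
above [ 0.5893 -0.1924  0.2446] [20.75 -9.49 -1.23]
c [ 0.5473 -0.1891  0.2176] [-4.19  0.33 -2.7 ]
0.85 [ 0.5271 -0.1875  0.204 ] [-2.03  0.16 -1.37]
0.7 [ 0.5105 -0.1862  0.1888] [-1.65  0.13 -1.52]
0.55 [ 0.4964 -0.1851  0.1712] [-1.41  0.11 -1.75]
0.4 [ 0.4851 -0.1842  0.1518] [-1.13  0.09 -1.94]
0.27 [ 0.4778 -0.1837  0.1337] [-0.74  0.06 -1.81]
0.15 [ 0.4731 -0.1833  0.1163] [-0.47  0.04 -1.74]
0.05 [ 0.4708 -0.1831  0.1015] [-0.23  0.02 -1.48]
0 [ 0.4702 -0.1831  0.094 ] [-0.06  0.   -0.75]
```

```bash
python3 -m pendant '[[3.4,-1.5,1.5,0,0,0,0],[3.4,-1.6,1.5,0,0,0,0],[3.5,-1.6,1.5,0,0,0,0],[3.5,-1.6,0,0,0,0,0],[3.5,-1.6,0,0,0,0,0],[3.5,-1.6,0,0,0,0,0],[0,0,-3,0,0,0,0],[0,0,-2.6,0,0,0,0]]'
python3 -m pendant '[[0,0,0,0,0,0,0]]'
```

```text
time: 17.95
tool_pos: [0.5965, -0.1943, 0.242]
ee_rot: [-3.137, -0.003, 1.27]
wrist_force: [0.1, 1.1, -0.5]
width: 0.0002
finger_force: 0.0
time: 18.05
tool_pos: [0.5933, -0.1929, 0.2382]
ee_rot: [-3.127, -0.004, 1.271]
wrist_force: [-0.5, -1.5, -1.1]
width: 0.0002
finger_force: 0.0
```

```bash
python3 -m pendant '[[-2.3,0.18,-1,0,0,0,0],[-2.3,0.18,-1,0,0,0,0],[-2.03,0.16,-1.37,0,0,0,0],[-1.65,0.13,-1.52,0,0,0,0],[-1.41,0.11,-1.75,0,0,0,0],[-1.13,0.09,-1.94,0,0,0,0],[-0.74,0.06,-1.81,0,0,0,0],[0,0,0,0,0,0,0]]'; python3 - <<'E'
from fit import *
from caps import cmask
p=np.load("p.npy")
for th in (.2,.3,.4,.6):
    p[9]=th
    print(th,[proj(imaging.camera_params(n),hookpt(p,.143))[0].round() for n in("top","scene")])
for n in ("top","scene"):
    m=cmask(imaging.snapshot(n),"red"); k,l,s,c=cv2.connectedComponentsWithStats(m); print(n,[(c[i].round(1),s[i,4]) for i in range(1,k) if s[i,4]>20])
E
```

```text
time: 18.85
tool_pos: [0.477, -0.1838, 0.1404]
ee_rot: [-3.136, -0.003, 1.27]
wrist_force: [-0.7, 0.9, 0.1]
width: 0.0005
finger_force: 0.0
0.2 [array([504., 321.]), array([269., 154.])]
0.3 [array([507., 318.]), array([268., 149.])]
0.4 [array([510., 314.]), array([265., 145.])]
0.6 [array([516., 303.]), array([259., 136.])]
top [(array([402.3, 260.8]), np.int32(1180)), (array([504.2, 304.5]), np.int32(30)), (array([504.4, 326.8]), np.int32(37))]
scene [(array([267. , 149.9]), np.int32(141)), (array([293.7, 193.5]), np.int32(573)), (array([286.7, 218.5]), np.int32(62))]
```

```bash
python3 -m pendant '[[-0.3,0.03,-1.5,0,0,0,0],[-0.2,0.02,-1.4,0,0,0,0],[-0.2,0.02,-1,0,0,0,0],[0,0,-0.5,0,0,0,0],[0,0,-0.4,0,0,0,0],[0,0,0,0,0,0,0]]'
```

```text
time: 19.55
tool_pos: [0.4714, -0.1837, 0.0944]
ee_rot: [-3.14, -0.002, 1.27]
wrist_force: [0.3, 0.1, 0.2]
width: 0.0003
finger_force: 0.0
```

```bash
python3 -m pendant '[[0,0,-0.2,0,0,0,0],[0,0,-0.2,0,0,0,0],[0,0,-0.2,0,0,0,0],[0,0,0,0,0,0,0]]'
```

```text
time: 19.95
tool_pos: [0.4716, -0.1839, 0.0937]
ee_rot: [3.141, -0.002, 1.27]
wrist_force: [-9.0, 4.9, 23.3]
width: 0.0003
finger_force: 11.8
```

```bash
python3 -m pendant '[[0,0,-0.2,0,0,0,0],[0,0,-0.1,0,0,0,0],[0,0,0,0,0,0,0],[0,0,1,0,0,0,0],[0,0,3,0,0,0,0],[0,0,4,0,0,0,0],[0,0,4,0,0,0,0],[-2,-3,3,0,0,0,0]]'
python3 -m pendant '[[-3.5,-3,0,0,0,0,0],[-3.5,-3,0,0,0,0,0],[-3.5,-3,0,0,0,0,0],[-3.5,-3,0,0,0,0,0],[-3.5,-3,0,0,0,0,0],[0,0,0,0,0,0,0]]'
python3 caps.py; python3 look.py f scene "(200,110,400,290)"; python3 - <<'E'
from fit import *
from caps import cmask
p=np.load("p.npy")
for th in (0,.05,.1):
    p[9]=th
    print(th,[proj(imaging.camera_params(n),hookpt(p,.143))[0].round(1) for n in("top","scene")])
o=[]
for n in ("top","scene"):
    P=imaging.camera_params(n);m=cmask(imaging.snapshot(n),"red"); k,l,s,c=cv2.connectedComponentsWithStats(m); print(n,[(c[i].round(1),s[i,4]) for i in range(1,k) if s[i,4]>20])
E
```

```text
time: 20.75
tool_pos: [0.4529, -0.212, 0.2376]
ee_rot: [3.14, -0.003, 1.276]
wrist_force: [0.5, -1.1, 0.4]
width: 0.0006
finger_force: 0.0
time: 21.35
tool_pos: [0.2723, -0.3667, 0.2346]
ee_rot: [-3.138, -0.001, 1.262]
wrist_force: [0.5, -0.1, 0.1]
width: 0.0003
finger_force: 0.0
blue iou 0.70 yaw 0.10 ang 2.10 hinge,centre,tab [0.5916 0.0527 0.12  ] [0.6121 0.0548 0.1375] [0.6333 0.0569 0.1719]
red iou 0.84 yaw -0.14 ang 0.02 hinge,centre,tab [ 0.5848 -0.0381  0.12  ] [ 0.5598 -0.0346  0.1296] [ 0.5198 -0.029   0.1316]
yellow iou 0.88 yaw -0.26 ang 0.02 hinge,centre,tab [ 0.5776 -0.1259  0.12  ] [ 0.5532 -0.1194  0.1296] [ 0.5141 -0.109   0.1316]
scale 3.2222222222222223
0 [array([498.7, 323.9]), array([271.4, 165.2])]
0.05 [array([500. , 323.6]), array([271.1, 162.4])]
0.1 [array([501.4, 323. ]), array([270.7, 159.7])]
top [(array([402.3, 260.8]), np.int32(1180)), (array([499.2, 326.5]), np.int32(197))]
scene [(array([270.7, 163. ]), np.int32(58)), (array([293.6, 193.5]), np.int32(567)), (array([286.8, 218.6]), np.int32(62))]
```

View pics/f.png

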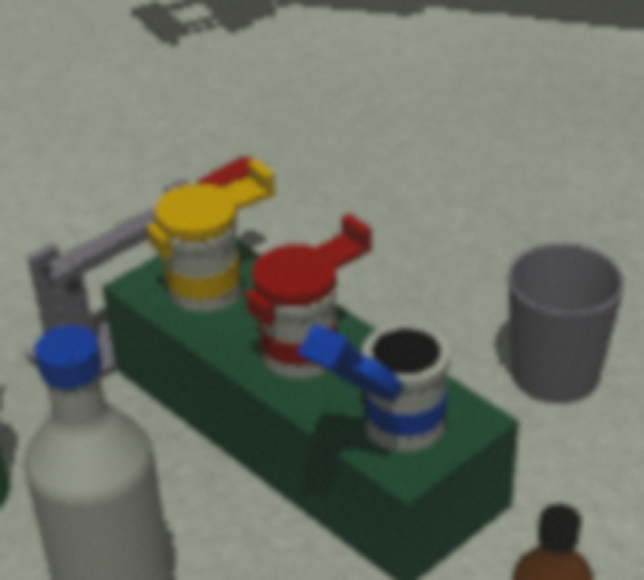

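The final view shows blue folded well back (350,360), red (295,270) and yellow (195,210) shut, the hook level with its handle at (230,170), all vials seated and the bystanders in place.

```bash
python3 -c "
from bench import robot
print(robot.close_job())"
```

```text
the job is handed in; nothing more can be done
None
```

The job is handed in at about 22 s: the blue cap is folded back to about 2.1 rad, the red and yellow caps read shut (0.02 rad), the hook is level in its catch, all three vials look seated in their pockets, and I saw no bottle or beaker move.

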